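# Release the crumb tray's ratchet and lock the tray open

## Task

The pizza oven's crumb tray is held half open by a ratchet pawl. Throw the pawl over so that its nose lifts clear of the toothed bar, draw the tray out until the wide notch behind the last tooth lies under the nose, and throw the pawl back so that it drops fully into that notch. Do not force the tray past the lowered pawl, and leave everything else standing where it is.

Things in the scene. Friction and masses are not known exactly. Their poses are not given: they have to be found in the camera images.
- oven: Stainless pizza oven, fixed; body 400 wide (y), 340 deep, 225 mm high, spanning x = +160 to +500 of this frame, front facing -x. Origin on the slab in front of it, z up. The crumb tray comes out to -x, centred on y = 0; toothed bar and pawl are at y = +105. A 72 mm high post at x = 0, y = +131 carries the pawl's pivot; a 10 mm apron plate lies under the tray.
- tray (a joint): How far the crumb tray is drawn out, m: 0 in, 0.175 end stop, growing to the oven's -x; starts 0.03 to 0.085; about 2.5 N friction, stays where left. The wide notch is centred under the lowered nose at 0.139; the nose drops fully from 0.129 to 0.149. Open pan 180 mm wide, 450 long, floor 18 mm and wall tops 42 mm above the slab; toothed bar along its +y side.
- tray_pull (a point): Middle of the top edge of the tray's upright pull plate, at the tray's outer end: 100 mm wide (oven's y), 5 mm thick (oven's x), its top edge 90 mm above the slab. Behind it (oven's +x) is the empty pan, so that fingers put down into the pan can hook the plate and draw it to -x.
- notch (a point): Middle of the floor of the wide notch in the toothed bar, 40 mm above the slab; moves with the tray. Bar 16 mm wide, running along x. On the -x side of the notch are seven 9.5 mm high ratchet teeth at 16 mm pitch, steep sides to -x; the notch is 26 mm long and flat; on its +x side is an end block 24 mm long, as high as the teeth. If drawn too far, the nose lands on the block.
- pawl (a joint): Angle of the throw-over pawl, rad: 0 nose fully down, 1.047 thrown over, nose well clear. Pivot along oven y at x = 0, y = +105, 60 mm above the slab. Its weighted cross-bar makes it drop nose-down below 0.52 and fall over to -x and stay above 0.52; under 1 N moves it. Starts nose-down in the teeth or on a tooth (0 to 0.2): the tray can be pushed in but not pulled out.
- pawl_crossbar (a point): Centre of the pawl's cross-bar: steel cylinder 18 mm across, 40 mm long along oven y, on a lever 85 mm from the pivot. Lowered, it stands 42 mm to the +x (oven) side of the pivot, 134 mm above the slab; pushed level to -x past the pivot (145 mm high there) it falls over to 42 mm on the -x side. Free space all round.
- pawl_nose (a point): Middle of the nose's tip: 16 mm wide, 5 mm thick, on an arm reaching 55 mm to the +x side of the pivot; lowered, the tip is 41 mm above the slab. As the pawl is thrown over the arm swings up to about 115 mm above the slab.
- jar_mid (a point): Bystander: amber glass jar, 56 mm across, 75 mm high; its centre. Leave it.
- mug_mid (a point): Bystander: blue enamel mug, 80 mm across, 85 mm high; its centre. Leave it.
- bowl_mid (a point): Bystander: white bowl, 96 mm across, 45 mm high, standing on top of the oven; its centre. Leave it.
- shaker_mid (a point): Bystander: aluminium shaker, 44 mm across, 75 mm high, standing on top of the oven; its centre. Leave it.
- scraper_mid (a point): Bystander: black plastic dough scraper lying flat, 95 x 120 mm, 18 mm high; near its grip. Leave it.
- ladle_mid (a point): Bystander: aluminium ladle lying with its bowl upright, 80 mm bowl, 240 mm handle; centre of the bowl. Leave it.

How it is judged:
By the outcome, as a careful person would: the job done as asked, in the order asked, and still so for the second after the job is handed in, with the robot touching nothing.
It also fails if it takes over 58 s, if anything falls off the work surface, if the arm or the gripper's body presses on something with over 40 N, if the wrist force passes 120 N, or if a joint passes its speed limit or range.

## Robot

A 7-joint arm with a two-finger parallel gripper is mounted at the origin on the work surface. World frame = base frame: x ahead of the robot, y to its left, z up, the work surface at z = 0. Lengths are in m, angles in rad, forces in N, time in s.
With the tool pointing down it reaches from about 0.425 to 0.875 m from the base axis. Payload 4.7 kg.
Tool frame: the origin (TCP) lies at the centre of the arm's flange, where the gripper is bolted on; the fingertips stand 173 mm ahead of it and the grasp point (between the pads) lies 155 mm ahead of it (ctrl.tip_reach is the distance from the TCP to the fingertips, in m); z points along the fingers, y is the line along which they close (so a half turn about z gives the same grasp; the last joint's range is limited). The gripper opens to 85 mm and grips with 20 to 120 N. Pads are 22 mm wide; open, the fingers measure 114 mm over their backs; the gripper's body (76 mm by 85 mm) begins 54 mm behind the grasp point. The pads swing forward as they close: fully open they stand 13 mm farther back than shut.
Start: joints at [-1.218, 0.321, -0.07, 1.45, 0.023, 1.371, -0.057], TCP at [0.216, 0.613, 0.405] pointing down, gripper open.
Joint ranges: [-2.86, 2.86], [-0.3, 2.09], [-1.38, 1.24], [0.06, 2.45], [-1.56, 4.7], [0.09, 2.05], [-2.69, 2.69]. Speed limits (rad/s): [2.57, 2.57, 3.14, 3.14, 3.14, 3.14, 3.14].

## Interface

Orientations are given as a 3x3 rotation matrix whose columns are the frame's x, y, z axes.
In Python, from bench import ctrl gives the robot as it stands.
- The arm moves only by the tool apply_moves, never from a script. Its argument "plan" is a list of rows, each an object of numbers: "dx", "dy", "dz": the shift along the tool's x, y, z scaled (see below); "ax", "ay", "az": the turn, a rotation vector about the tool's x, y, z scaled (see below); "jaw": the opening, from 0 (shut) to 1 (fully open). A call has 1 to 20 rows; each row shifts and turns the commanded pose from where the row before left it, along the tool's axes as they then stand; what a row does not reach is not made up. The controller multiplies each number of a shift by 50 mm and each number of a turn by 6 degrees. A row lasts 1/10 s, in which the tool goes at most 50 mm and 8.59 degrees, less where a joint would pass 70% of its speed; a pose out of reach is approached as far as the arm can. A call with a number of a shift or a turn outside -1 to 1 is refused whole. A call with a gripper value outside its range is refused whole. The fingers move at their own pace and stop on an object; "force" is the grip in N (left out, the last holds). Time passes only in rows, so rows that do not move let the fingers close. It gives the time, the measured TCP pose, the force, the opening and the grip force at its end, in the units of the state.
- ctrl.state(): the state, without advancing time (a new reading comes with each control period).
- ctrl.get_image(name): name is "scene" or "top" or "wrist"; returns a dict with "color" (420x560x3 uint8, blue, green, red), "fx", "fy", "cx", "cy" (pixels), "k1" (the pictures are not rectified: a ray, as slopes to the right and down, at radius r is drawn at 1 + k1 r^2 times it, then the intrinsics apply), "R" (3x3) and "t" (3): a world point X has camera coordinates R X + t. Camera axes: x right, y down, z forward; pixel columns grow to the right and rows downward; lengths in m; the calibration is good to about 2 mm. A picture is of the moment at which its call begins. There is no depth.
- ctrl.close_job(): hands the job in; it is judged then, once.
Trained networks look in a picture, given as the dict that the camera call returned (one of the last four; its "shot" number tells which), for a name from the list of things; names that differ only in an ending like _2 or _b are one class to them, and where a whole thing is asked for, a point or a joint stands for the part that bears it (a point fixed in the world has none). Each returns a list of dicts, best first, with "p" (0 to 1); they miss things now and then, are a little off and sometimes report something else, mostly with a low value. They report only what shows in the picture. A call takes as long as a camera call.
- ctrl.silhouettes(picture, name): "mask" (420x560 bool, what is visible of it).
- ctrl.place_of(picture, name): "centre" ([x, y, z] in m, in world coordinates, good to about 4 mm: a listed point, or the origin of a listed thing).
The state is a dict: "time": time; "joint_pos": joint angles; "qvel": joint speeds; "joint_efforts": joint torques, N m; "tool_pos": TCP position; "tcp_rot": TCP orientation; "contact_force": force on the tool from outside, world axes, zero at the start; "wrist_torque": the same for the moment, N m; "finger_gap": opening from 0.0 (shut) to 1.0 (fully open); "gripper_force": force on a finger pad.
Only numpy, scipy, OpenCV 4.12 (cv2) and the standard library are available. Lean on these libraries where they do the work, as an engineer would, in place of code of your own. Each camera call takes 0.05 s, during which the arm holds its last target. There are 200 camera calls.

## Working session

There is one attempt and no reset: what is moved stays moved. The work goes in short steps, Python scripts to look and compute and a tool call to move; the robot and the scene stay as the last step left them, time stands still between calls to the robot, and variables do not carry over. Pictures are saved under pics/ and viewed, at most 10 in all, crops included, and the job is handed in when it is done.

Besides the shell and the picture viewer there is one more tool, called after "Request:" by a JSON object that holds its "api" and its "payload", one argument or row to a line. apply_moves: Moves the arm, as the interface text tells. Shifts and turns lie within -1 to 1; 1 stands for 50 mm of shift or 6 degrees of turn. Its arguments: {"type":"object","properties":{"plan":{"type":"array"},"force":{"type":"number"}},"required":["plan"]}

```bash
mkdir -p pics
cat > h.py <<'E'
import numpy as np, cv2
from bench import ctrl
NAMES=["oven","tray_pull","notch","pawl_crossbar","pawl_nose","jar_mid","mug_mid","bowl_mid","shaker_mid","scraper_mid","ladle_mid"]
def proj(p,X):
    c=p["R"]@np.asarray(X)+np.asarray(p["t"]); s=c[:2]/c[2]; s=s*(1+p["k1"]*(s@s))
    return np.array([p["fx"]*s[0]+p["cx"],p["fy"]*s[1]+p["cy"]])
E
python3 - <<'E'
from h import *
ps={}
for n in ["scene","top","wrist"]:
    p=ctrl.get_image(n); cv2.imwrite(f"pics/{n}0.png",p["color"]); ps[n]=p
for n in ["scene","top","wrist"]:
    for k in NAMES:
        r=ctrl.place_of(ps[n],k)
        if r: print(n,k,[(np.round(a["centre"],3).tolist(),round(a["p"],2)) for a in r[:2]], proj(ps[n],r[0]["centre"]).round())
s=ctrl.state(); print(s["time"],s["tool_pos"],s["tcp_rot"])
E
cd pics; python3 -c "
import cv2,numpy as np
a=[cv2.resize(cv2.imread(f'{n}0.png'),(400,300)) for n in ('scene','top','wrist')]
cv2.imwrite('m0.png',np.vstack([np.hstack(a[:2]),np.hstack([a[2],a[2]*0])]))"
```

```text
scene oven [([0.481, -0.127, -0.003], 0.6)] [232. 261.]
scene tray_pull [([0.492, 0.077, 0.09], 0.72)] [282. 204.]
scene notch [([0.581, -0.245, 0.04], 0.92)] [222. 296.]
scene pawl_crossbar [([0.582, -0.166, 0.14], 0.52)] [241. 253.]
scene pawl_nose [([0.582, -0.193, 0.053], 0.53)] [237. 281.]
scene jar_mid [([0.689, -0.143, 0.033], 0.79)] [280. 298.]
scene mug_mid [([0.714, 0.041, 0.041], 0.6)] [332. 260.]
scene bowl_mid [([0.37, -0.405, 0.247], 0.59)] [ 99. 233.]
scene shaker_mid [([0.579, -0.245, 0.037], 0.46), ([0.62, 0.387, 0.016], 0.2)] [221. 296.]
scene scraper_mid [([0.46, 0.396, 0.01], 0.73)] [337. 173.]
scene ladle_mid [([0.622, 0.387, 0.016], 0.77)] [374. 193.]
top oven [([0.483, -0.125, 0.001], 0.64), ([0.712, 0.043, 0.042], 0.44)] [304. 243.]
top tray_pull [([0.496, 0.072, 0.09], 0.67), ([0.582, -0.193, 0.05], 0.37)] [249. 238.]
top notch [([0.482, -0.126, 0.005], 0.6), ([0.578, -0.246, 0.039], 0.56)] [305. 243.]
top pawl_crossbar [([0.583, -0.171, 0.14], 0.64), ([0.586, -0.192, 0.05], 0.61)] [320. 208.]
top pawl_nose [([0.584, -0.192, 0.05], 0.41)] [323. 213.]
top jar_mid [([0.62, 0.39, 0.014], 0.65), ([0.689, -0.142, 0.039], 0.57)] [163. 209.]
top mug_mid [([0.714, 0.044, 0.044], 0.89)] [256. 180.]
top bowl_mid [([0.373, -0.406, 0.248], 0.87)] [406. 267.]
top shaker_mid [([0.714, 0.041, 0.041], 0.62), ([0.522, -0.4, 0.261], 0.54)] [257. 180.]
top scraper_mid [([0.461, 0.396, 0.008], 0.57)] [161. 253.]
top ladle_mid [([0.62, 0.39, 0.014], 0.59)] [163. 209.]
1.8 [0.21606498 0.6130504  0.40474324] [[-9.43146950e-01  3.32376027e-01  8.67558527e-05]
 [ 3.32376034e-01  9.43146948e-01  8.22479645e-05]
 [-5.44862660e-05  1.06407483e-04 -9.99999993e-01]]
```

View pics/m0.png

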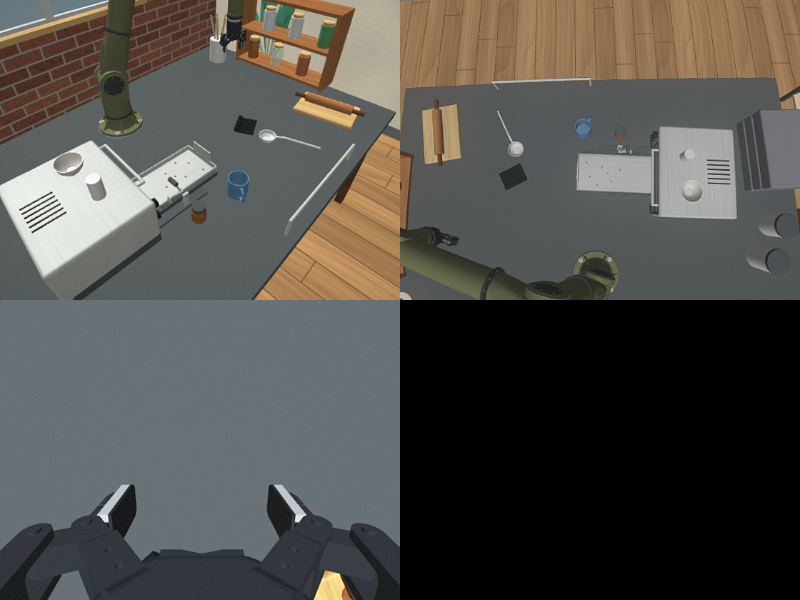

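The side-by-side shows the oven with its front facing world +y. The tray points along +y, and the pawl is at about (640,210) in the top view's full picture. The network points fit the oven frame with about 3.4° of yaw: origin (0.482, -0.126), tray q ≈ 0.08. I'll turn the tool to line up with the tray, shut the jaw and approach.

Request:
{"api": "apply_moves", "payload": {
  "plan": [
    {"az": -0.9, "jaw": 0},
    {"az": -0.9, "jaw": 0},
    {"az": -0.87, "jaw": 0},
    {"dx": -0.8, "dy": -0.5, "jaw": 0},
    {"dx": -0.8, "dy": -0.5, "jaw": 0},
    {"dx": -0.8, "dy": -0.5, "jaw": 0},
    {"dx": -0.8, "dy": -0.5, "jaw": 0},
    {"dx": -0.8, "dy": -0.5, "jaw": 0},
    {"dx": -0.8, "dy": -0.5, "jaw": 0},
    {"dx": -0.8, "dy": -0.5, "jaw": 0},
    {"dx": -0.8, "dy": -0.5, "jaw": 0},
    {"dy": -0.9, "jaw": 0},
    {"dy": -0.9, "jaw": 0},
    {"dy": -0.9, "jaw": 0},
    {"dy": -0.9, "jaw": 0},
    {"dy": -0.9, "jaw": 0},
    {"jaw": 0},
    {"jaw": 0}
  ],
  "force": 40
}}

```text
invalid input
```

```bash
cat >> h.py <<'E'
a=np.deg2rad(3.4); O=np.array([.482,-.126,0])
def frame(a): return np.array([[-np.sin(a),np.cos(a),0],[-np.cos(a),-np.sin(a),0],[0,0,1]]).T.reshape(3,3).T
Rw=np.array([[-np.sin(a),np.cos(a),0],[-np.cos(a),-np.sin(a),0],[0,0,1]]) # columns: oven axes in world
def toO(X): return Rw.T@(np.asarray(X)-O)
def tip():
    s=ctrl.state(); return toO(s["tool_pos"]+s["tcp_rot"][:,2]*ctrl.tip_reach)
E
sed -i '/^def frame/d' h.py
python3 - <<'E'
from h import *
s=ctrl.state(); print(s["time"],s["tool_pos"],np.round(s["tcp_rot"],3).tolist(),s["finger_gap"],"tip oven",tip())
L=[]
for n in ["scene","top","wrist"]:
    p=ctrl.get_image(n); cv2.imwrite(f"pics/{n}1.png",p["color"])
    if n=="wrist": print("cam",-p["R"].T@p["t"])
    for k in ["oven","tray_pull","notch","pawl_crossbar","pawl_nose"]:
        for r in ctrl.place_of(p,k)[:1]: print(n,k,np.round(r["centre"],3),"O",toO(r["centre"]).round(3),round(r["p"],2),proj(p,r["centre"]).round())
E
```

```text
1.8 [0.21606498 0.6130504  0.40474324] [[-0.943, 0.332, 0.0], [0.332, 0.943, 0.0], [-0.0, 0.0, -1.0]] 0.998133414566135 tip oven [-0.72199303 -0.30928315  0.23134324]
scene oven [ 0.478 -0.124 -0.004] O [-0.002 -0.004 -0.004] 0.7 [232. 260.]
scene tray_pull [0.492 0.074 0.091] O [-0.2   -0.002  0.091] 0.96 [281. 204.]
scene notch [ 0.578 -0.242  0.038] O [0.111 0.103 0.038] 0.87 [222. 295.]
scene pawl_crossbar [ 0.584 -0.166  0.138] O [0.034 0.104 0.138] 0.54 [242. 254.]
scene pawl_nose [ 0.582 -0.192  0.051] O [0.059 0.103 0.051] 0.52 [237. 281.]
top oven [ 0.481 -0.127 -0.   ] O [ 0.001 -0.001 -0.   ] 0.71 [305. 244.]
top tray_pull [0.496 0.073 0.087] O [-0.199  0.002  0.087] 0.6 [248. 238.]
top notch [ 0.576 -0.245  0.038] O [0.113 0.1   0.038] 0.77 [337. 215.]
top pawl_crossbar [ 0.582 -0.168  0.14 ] O [0.036 0.102 0.14 ] 0.65 [319. 208.]
top pawl_nose [ 0.372 -0.406  0.248] O [ 0.286 -0.093  0.248] 0.7 [406. 267.]
cam [0.15076953 0.63503518 0.37418563]
```

View pics/wrist1.png

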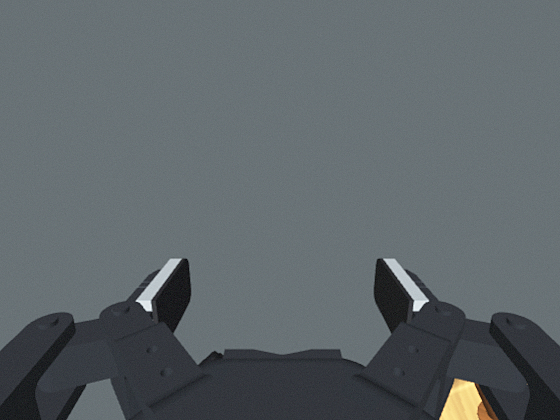

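The picture shows only empty slab between the open pads, (180,290) and (385,290). The move was refused as a whole, so I'll retry with every key given.

Request:
{"api": "apply_moves", "payload": {
  "plan": [
    {"dx": 0, "dy": 0, "dz": 0, "ax": 0, "ay": 0, "az": -0.9, "jaw": 0},
    {"dx": 0, "dy": 0, "dz": 0, "ax": 0, "ay": 0, "az": -0.9, "jaw": 0},
    {"dx": 0, "dy": 0, "dz": 0, "ax": 0, "ay": 0, "az": -0.87, "jaw": 0},
    {"dx": -0.8, "dy": -0.5, "dz": 0, "ax": 0, "ay": 0, "az": 0, "jaw": 0},
    {"dx": -0.8, "dy": -0.5, "dz": 0, "ax": 0, "ay": 0, "az": 0, "jaw": 0},
    {"dx": -0.8, "dy": -0.5, "dz": 0, "ax": 0, "ay": 0, "az": 0, "jaw": 0},
    {"dx": -0.8, "dy": -0.5, "dz": 0, "ax": 0, "ay": 0, "az": 0, "jaw": 0},
    {"dx": -0.8, "dy": -0.5, "dz": 0, "ax": 0, "ay": 0, "az": 0, "jaw": 0},
    {"dx": -0.8, "dy": -0.5, "dz": 0, "ax": 0, "ay": 0, "az": 0, "jaw": 0},
    {"dx": -0.8, "dy": -0.5, "dz": 0, "ax": 0, "ay": 0, "az": 0, "jaw": 0},
    {"dx": -0.8, "dy": -0.5, "dz": 0, "ax": 0, "ay": 0, "az": 0, "jaw": 0},
    {"dx": 0, "dy": -0.9, "dz": 0, "ax": 0, "ay": 0, "az": 0, "jaw": 0},
    {"dx": 0, "dy": -0.9, "dz": 0, "ax": 0, "ay": 0, "az": 0, "jaw": 0},
    {"dx": 0, "dy": -0.9, "dz": 0, "ax": 0, "ay": 0, "az": 0, "jaw": 0},
    {"dx": 0, "dy": -0.9, "dz": 0, "ax": 0, "ay": 0, "az": 0, "jaw": 0},
    {"dx": 0, "dy": -0.9, "dz": 0, "ax": 0, "ay": 0, "az": 0, "jaw": 0},
    {"dx": 0, "dy": 0, "dz": 0, "ax": 0, "ay": 0, "az": 0, "jaw": 0}
  ]
}}

```text
time: 4.4
tool_pos: [0.5111, 0.1622, 0.4054]
tcp_rot: [[-0.998, 0.07, 0.001], [0.07, 0.998, -0.002], [-0.001, -0.002, -1.0]]
contact_force: [-0.6, 0.0, -0.3]
finger_gap: 0.001
gripper_force: 0.0
```

Run:
```python
from h import *
s=ctrl.state(); print(s["time"],s["tool_pos"],np.round(s["tcp_rot"],3).tolist(),s["finger_gap"],"tip oven",tip(),s["joint_pos"])
```

```text
4.4 [0.51107294 0.16222359 0.40544004] [[-0.998, 0.07, 0.001], [0.07, 0.998, -0.002], [-0.001, -0.002, -1.0]] 0.0012563720488516527 tip oven [-0.28902219  0.01215859  0.23204069] [-0.55279069  0.07584083  0.20603855  1.74097703 -0.01315241  1.32612754
  1.15673299]
```

Request:
{"api": "apply_moves", "payload": {
  "plan": [
    {"dx": -0.23, "dy": -0.95, "dz": 0, "ax": 0, "ay": 0, "az": 0, "jaw": 0},
    {"dx": -0.23, "dy": -0.95, "dz": 0, "ax": 0, "ay": 0, "az": 0, "jaw": 0},
    {"dx": -0.23, "dy": -0.95, "dz": 0, "ax": 0, "ay": 0, "az": 0, "jaw": 0},
    {"dx": -0.23, "dy": -0.95, "dz": 0, "ax": 0, "ay": 0, "az": 0, "jaw": 0},
    {"dx": -0.23, "dy": -0.95, "dz": 0, "ax": 0, "ay": 0, "az": 0, "jaw": 0},
    {"dx": -0.23, "dy": -0.95, "dz": 0, "ax": 0, "ay": 0, "az": 0, "jaw": 0},
    {"dx": -0.23, "dy": -0.95, "dz": 0, "ax": 0, "ay": 0, "az": 0, "jaw": 0},
    {"dx": -0.23, "dy": -0.95, "dz": 0, "ax": 0, "ay": 0, "az": 0, "jaw": 0},
    {"dx": 0, "dy": 0, "dz": 0, "ax": 0, "ay": 0, "az": 0, "jaw": 0},
    {"dx": 0, "dy": 0, "dz": 0, "ax": 0, "ay": 0, "az": 0, "jaw": 0}
  ]
}}

```text
time: 5.4
tool_pos: [0.5797, -0.216, 0.4044]
tcp_rot: [[-0.998, 0.062, -0.0], [0.062, 0.998, -0.0], [0.0, -0.0, -1.0]]
contact_force: [0.3, 1.7, -0.6]
finger_gap: 0.004
gripper_force: 0.0
```

Run:
```python
from h import *
s=ctrl.state(); print(s["time"],np.round(s["tcp_rot"],3).tolist(),"tip oven",tip(),s["joint_pos"].round(2))
im=[]
for n in ["top","wrist"]:
    p=ctrl.get_image(n); im.append(p["color"])
    for k in ["tray_pull","notch","pawl_crossbar","pawl_nose"]:
        for r in ctrl.place_of(p,k)[:1]: print(n,k,"O",toO(r["centre"]).round(3),round(r["p"],2),proj(p,r["centre"]).round())
c=cv2.resize(im[0][150:300,220:420],(400,300))
cv2.imwrite("pics/m2.png",np.hstack([c,cv2.resize(im[1],(400,300))]))
```

```text
5.4 [[-0.998, 0.062, -0.0], [0.062, 0.998, -0.0], [0.0, -0.0, -1.0]] tip oven [0.08406215 0.10276463 0.23099894] [-0.11  0.27  0.51  1.55 -0.13  1.35  1.93]
top tray_pull O [-0.199  0.003  0.089] 0.71 [248. 238.]
top pawl_crossbar O [0.034 0.105 0.139] 0.53 [319. 207.]
top pawl_nose O [0.062 0.103 0.049] 0.63 [324. 213.]
wrist notch O [0.115 0.103 0.041] 0.55 [251. 187.]
wrist pawl_crossbar O [0.035 0.107 0.136] 0.71 [340. 216.]
wrist pawl_nose O [0.064 0.107 0.047] 0.87 [298. 192.]
```

View pics/m2.png

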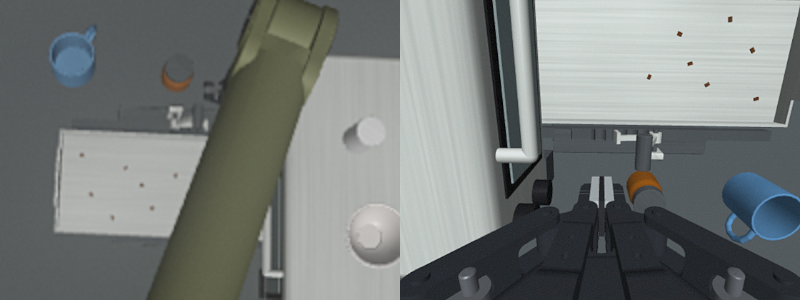

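The wrist view shows the crossbar end-on at crop (643,150), with the shut fingertips at (600,185) on its oven side. A door handle with its bracket stands in front of the oven at (530,80)-(500,155). I'll check how far out and how high that handle is before descending.

```bash
cat >> h.py <<'E'
def ray(p,u,v,z):
    d=np.array([(u-p["cx"])/p["fx"],(v-p["cy"])/p["fy"]]); s=d.copy()
    for _ in range(20): s=d/(1+p["k1"]*(s@s))
    R=p["R"]; C=-R.T@p["t"]; w=R.T@np.array([*s,1]); return toO(C+w*(z-C[2])/w[2])
E
python3 - <<'E'
from h import *
t=ctrl.get_image("top"); w=ctrl.get_image("wrist")
for z in (.1,.13,.16,.19,.21): print(z,"top",ray(t,351.5,283,z).round(3)[:2],"wrist",ray(w,190,215,z).round(3)[:2],ray(w,189,60,z).round(3)[:2])
E
```

```text
0.1 top [ 0.151 -0.14 ] wrist [0.168 0.117] [ 0.159 -0.014]
0.13 top [ 0.145 -0.141] wrist [0.159 0.108] [ 0.15  -0.009]
0.16 top [ 0.139 -0.142] wrist [0.15  0.099] [ 0.142 -0.004]
0.19 top [ 0.133 -0.142] wrist [0.14  0.089] [0.134 0.001]
0.21 top [ 0.129 -0.143] wrist [0.134 0.083] [0.129 0.005]
```

Handle front is about x 0.13, z 0.19, so the body clears it with the tip at x ≈ 0.076. I'll descend and throw the pawl.

Request:
{"api": "apply_moves", "payload": {
  "plan": [
    {"dx": -0.1, "dy": 0.16, "dz": 0, "ax": 0, "ay": 0, "az": 0, "jaw": 0},
    {"dx": 0, "dy": 0, "dz": 0.68, "ax": 0, "ay": 0, "az": 0, "jaw": 0},
    {"dx": 0, "dy": 0, "dz": 0.68, "ax": 0, "ay": 0, "az": 0, "jaw": 0},
    {"dx": 0, "dy": 0, "dz": 0.66, "ax": 0, "ay": 0, "az": 0, "jaw": 0},
    {"dx": 0, "dy": 0, "dz": 0, "ax": 0, "ay": 0, "az": 0, "jaw": 0}
  ]
}}

```text
time: 6.5
tool_pos: [0.5838, -0.2055, 0.2987]
tcp_rot: [[-0.998, 0.058, -0.009], [0.058, 0.998, 0.003], [0.009, 0.002, -1.0]]
contact_force: [-0.0, 0.1, 0.4]
finger_gap: -0.002
gripper_force: 0.0
```

Request:
{"api": "apply_moves", "payload": {
  "plan": [
    {"dx": 0, "dy": 0.2, "dz": 0, "ax": 0, "ay": 0, "az": 0, "jaw": 0},
    {"dx": 0, "dy": 0.2, "dz": 0, "ax": 0, "ay": 0, "az": 0, "jaw": 0},
    {"dx": 0, "dy": 0.2, "dz": 0, "ax": 0, "ay": 0, "az": 0, "jaw": 0},
    {"dx": 0, "dy": 0.2, "dz": 0, "ax": 0, "ay": 0, "az": 0, "jaw": 0},
    {"dx": 0, "dy": 0.2, "dz": 0, "ax": 0, "ay": 0, "az": 0, "jaw": 0},
    {"dx": 0, "dy": 0.2, "dz": 0, "ax": 0, "ay": 0, "az": 0, "jaw": 0},
    {"dx": 0, "dy": 0, "dz": 0, "ax": 0, "ay": 0, "az": 0, "jaw": 0},
    {"dx": 0, "dy": 0, "dz": 0, "ax": 0, "ay": 0, "az": 0, "jaw": 0}
  ]
}}

```text
time: 7.3
tool_pos: [0.5887, -0.147, 0.3037]
tcp_rot: [[-0.998, 0.058, -0.0], [0.058, 0.998, -0.0], [0.0, -0.0, -1.0]]
contact_force: [0.3, -0.8, 0.9]
finger_gap: -0.003
gripper_force: 0.0
```

Run:
```python
from h import *
s=ctrl.state(); print(s["time"],"tip oven",tip(),s["contact_force"])
im=[]
for n in ["scene","wrist"]:
    p=ctrl.get_image(n); im.append(p["color"])
    for k in ["tray_pull","notch","pawl_crossbar","pawl_nose"]:
        for r in ctrl.place_of(p,k)[:1]: print(n,k,"O",toO(r["centre"]).round(3),round(r["p"],2),proj(p,r["centre"]).round())
c=cv2.resize(im[0][180:330,150:350],(400,300))
cv2.imwrite("pics/m3.png",np.hstack([c,cv2.resize(im[1],(400,300))]))
```

```text
7.3 tip oven [0.01461958 0.10777138 0.13026249] [ 0.3143669  -0.83524883  0.92073905]
scene tray_pull O [-0.199  0.     0.093] 0.92 [282. 204.]
scene notch O [0.113 0.106 0.04 ] 0.61 [222. 296.]
scene pawl_crossbar O [-0.04   0.104  0.132] 0.55 [264. 241.]
scene pawl_nose O [0.044 0.105 0.1  ] 0.62 [240. 267.]
wrist notch O [0.112 0.1   0.043] 0.58 [157. 205.]
wrist pawl_crossbar O [-0.042  0.104  0.128] 0.66 [397. 256.]
wrist pawl_nose O [0.048 0.108 0.096] 0.84 [230. 240.]
```

View pics/m3.png

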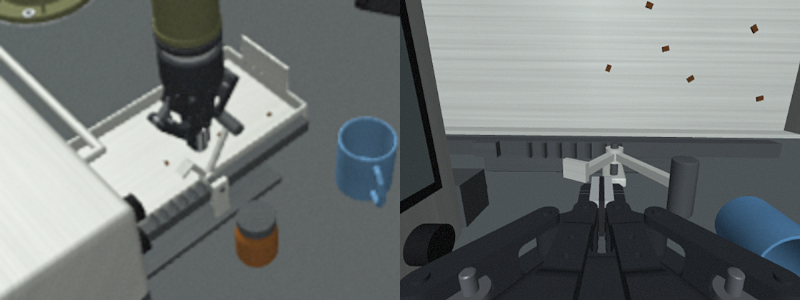

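Pawl is over: crossbar at (683,185), nose raised at (575,168) in the wrist crop. The tray hasn't moved (q ≈ 0.081, plate at x −0.199). Next I hook the plate from inside the pan.

Request:
{"api": "apply_moves", "payload": {
  "plan": [
    {"dx": 0, "dy": 0, "dz": -0.8, "ax": 0, "ay": 0, "az": 0, "jaw": 0},
    {"dx": 0, "dy": 0, "dz": -0.8, "ax": 0, "ay": 0, "az": 0, "jaw": 0},
    {"dx": 0.5, "dy": 0.8, "dz": 0, "ax": 0, "ay": 0, "az": 0, "jaw": 0},
    {"dx": 0.5, "dy": 0.8, "dz": 0, "ax": 0, "ay": 0, "az": 0, "jaw": 0},
    {"dx": 0.5, "dy": 0.8, "dz": 0, "ax": 0, "ay": 0, "az": 0, "jaw": 0},
    {"dx": 0.5, "dy": 0.8, "dz": 0, "ax": 0, "ay": 0, "az": 0, "jaw": 0},
    {"dx": 0.16, "dy": 0.2, "dz": 0, "ax": 0, "ay": 0, "az": 0, "jaw": 0},
    {"dx": 0, "dy": 0, "dz": 0, "ax": 0, "ay": 0, "az": 0, "jaw": 0},
    {"dx": 0, "dy": 0, "dz": 0, "ax": 0, "ay": 0, "az": 0, "jaw": 0}
  ]
}}

```text
time: 8.7
tool_pos: [0.4915, 0.0275, 0.384]
tcp_rot: [[-0.998, 0.06, 0.001], [0.06, 0.998, -0.001], [-0.001, -0.001, -1.0]]
contact_force: [-0.1, 0.0, 0.5]
finger_gap: -0.005
gripper_force: 0.0
```

Run:
```python
from h import *
s=ctrl.state(); print(s["time"],"tip oven",tip(),s["contact_force"])
for n in ["wrist","scene"]:
    p=ctrl.get_image(n)
    for k in ["tray_pull","notch","pawl_crossbar","pawl_nose"]:
        for r in ctrl.place_of(p,k)[:1]: print(n,k,"O",toO(r["centre"]).round(3),round(r["p"],2),proj(p,r["centre"]).round())
```

```text
8.7 tip oven [-0.1536605   0.00053555  0.21060418] [-0.05842686  0.03599677  0.47593308]
wrist tray_pull O [-0.199  0.006  0.09 ] 0.88 [334. 209.]
wrist notch O [0.117 0.102 0.041] 0.85 [ 41. 280.]
wrist pawl_nose O [0.05  0.106 0.094] 0.73 [ 71. 311.]
scene tray_pull O [-0.2   -0.002  0.093] 0.69 [281. 204.]
scene notch O [0.112 0.103 0.04 ] 0.74 [221. 296.]
scene pawl_crossbar O [-0.197 -0.001  0.089] 0.28 [281. 205.]
scene pawl_nose O [0.046 0.105 0.099] 0.67 [240. 267.]
```

Request:
{"api": "apply_moves", "payload": {
  "plan": [
    {"dx": 0, "dy": 0, "dz": 0.82, "ax": 0, "ay": 0, "az": 0, "jaw": 0},
    {"dx": 0, "dy": 0, "dz": 0.82, "ax": 0, "ay": 0, "az": 0, "jaw": 0},
    {"dx": 0, "dy": 0, "dz": 0.82, "ax": 0, "ay": 0, "az": 0, "jaw": 0},
    {"dx": 0, "dy": 0, "dz": 0.82, "ax": 0, "ay": 0, "az": 0, "jaw": 0},
    {"dx": 0, "dy": 0, "dz": 0, "ax": 0, "ay": 0, "az": 0, "jaw": 0},
    {"dx": 0, "dy": 0.15, "dz": 0, "ax": 0, "ay": 0, "az": 0, "jaw": 0},
    {"dx": 0, "dy": 0.15, "dz": 0, "ax": 0, "ay": 0, "az": 0, "jaw": 0},
    {"dx": 0, "dy": 0.15, "dz": 0, "ax": 0, "ay": 0, "az": 0, "jaw": 0},
    {"dx": 0, "dy": 0.15, "dz": 0, "ax": 0, "ay": 0, "az": 0, "jaw": 0},
    {"dx": 0, "dy": 0.15, "dz": 0, "ax": 0, "ay": 0, "az": 0, "jaw": 0},
    {"dx": 0, "dy": 0.15, "dz": 0, "ax": 0, "ay": 0, "az": 0, "jaw": 0},
    {"dx": 0, "dy": 0.15, "dz": 0, "ax": 0, "ay": 0, "az": 0, "jaw": 0},
    {"dx": 0, "dy": 0.15, "dz": 0, "ax": 0, "ay": 0, "az": 0, "jaw": 0},
    {"dx": 0, "dy": 0.15, "dz": 0, "ax": 0, "ay": 0, "az": 0, "jaw": 0},
    {"dx": 0, "dy": 0, "dz": 0, "ax": 0, "ay": 0, "az": 0, "jaw": 0}
  ]
}}

```text
time: 10.7
tool_pos: [0.4967, 0.0978, 0.2221]
tcp_rot: [[-0.998, 0.058, 0.006], [0.058, 0.998, 0.002], [-0.006, 0.002, -1.0]]
contact_force: [1.2, -0.2, 5.9]
finger_gap: 0.0
gripper_force: 1.9
```

```bash
cat > look.py <<'E'
from h import *
s=ctrl.state(); print(s["time"],"tip oven",tip(),s["contact_force"])
for n in ["wrist","scene","top"]:
    p=ctrl.get_image(n)
    for k in ["tray_pull","notch","pawl_crossbar","pawl_nose"]:
        for r in ctrl.place_of(p,k)[:1]: print(n,k,"O",toO(r["centre"]).round(3),round(r["p"],2),proj(p,r["centre"]).round())
E
python3 look.py
```

```text
10.7 tip oven [-0.22467316  0.00240518  0.04868701] [ 1.23370226 -0.1818747   5.93213512]
scene tray_pull O [-0.247  0.003  0.093] 0.67 [294. 197.]
scene notch O [0.066 0.106 0.04 ] 0.84 [236. 286.]
scene pawl_crossbar O [-0.039  0.105  0.131] 0.56 [264. 242.]
scene pawl_nose O [0.048 0.102 0.099] 0.84 [239. 267.]
top notch O [0.064 0.103 0.04 ] 0.76 [324. 214.]
top pawl_crossbar O [-0.035  0.102  0.133] 0.73 [298. 208.]
top pawl_nose O [0.049 0.104 0.096] 0.73 [322. 210.]
```

Notch has moved 0.113 → 0.065, so about 9 mm remain.

Request:
{"api": "apply_moves", "payload": {
  "plan": [
    {"dx": 0, "dy": 0.06, "dz": 0, "ax": 0, "ay": 0, "az": 0, "jaw": 0},
    {"dx": 0, "dy": 0.06, "dz": 0, "ax": 0, "ay": 0, "az": 0, "jaw": 0},
    {"dx": 0, "dy": 0.06, "dz": 0, "ax": 0, "ay": 0, "az": 0, "jaw": 0},
    {"dx": 0, "dy": 0, "dz": 0, "ax": 0, "ay": 0, "az": 0, "jaw": 0},
    {"dx": 0, "dy": 0, "dz": 0, "ax": 0, "ay": 0, "az": 0, "jaw": 0}
  ]
}}

```text
time: 11.95
tool_pos: [0.497, 0.1055, 0.2218]
tcp_rot: [[-0.998, 0.059, 0.005], [0.059, 0.998, 0.002], [-0.005, 0.002, -1.0]]
contact_force: [1.6, -0.5, 6.8]
finger_gap: -0.006
gripper_force: 3.2
```

```bash
python3 look.py; python3 look.py | grep -E "notch|nose|bar"
```

```text
11.95 tip oven [-0.23233718  0.00211079  0.04842491] [ 1.62614805 -0.47685579  6.7974884 ]
scene tray_pull O [-0.257  0.001  0.092] 0.93 [295. 196.]
scene notch O [0.059 0.104 0.04 ] 0.72 [237. 284.]
scene pawl_crossbar O [-0.04   0.104  0.133] 0.61 [264. 241.]
scene pawl_nose O [0.045 0.106 0.097] 0.88 [241. 268.]
top notch O [0.059 0.102 0.039] 0.81 [322. 214.]
top pawl_crossbar O [-0.034  0.103  0.136] 0.71 [298. 207.]
top pawl_nose O [0.046 0.106 0.096] 0.52 [321. 210.]
scene notch O [0.057 0.106 0.04 ] 0.62 [239. 284.]
scene pawl_crossbar O [-0.038  0.104  0.134] 0.8 [264. 241.]
scene pawl_nose O [0.048 0.105 0.1  ] 0.79 [239. 268.]
top notch O [0.057 0.103 0.039] 0.73 [322. 214.]
top pawl_crossbar O [0.27  0.057 0.264] 0.23 [401. 217.]
top pawl_nose O [0.048 0.106 0.1  ] 0.45 [321. 210.]
```

Notch is now at 0.058 with the nose landing at 0.055–0.058. Back off, lift, and move to the outer side of the crossbar.

Request:
{"api": "apply_moves", "payload": {
  "plan": [
    {"dx": 0, "dy": -0.15, "dz": 0, "ax": 0, "ay": 0, "az": 0, "jaw": 0},
    {"dx": 0, "dy": -0.15, "dz": 0, "ax": 0, "ay": 0, "az": 0, "jaw": 0},
    {"dx": 0, "dy": 0, "dz": -0.8, "ax": 0, "ay": 0, "az": 0, "jaw": 0},
    {"dx": 0, "dy": 0, "dz": -0.8, "ax": 0, "ay": 0, "az": 0, "jaw": 0},
    {"dx": 0, "dy": 0, "dz": -0.8, "ax": 0, "ay": 0, "az": 0, "jaw": 0},
    {"dx": 0, "dy": 0, "dz": -0.8, "ax": 0, "ay": 0, "az": 0, "jaw": 0},
    {"dx": -0.53, "dy": -0.64, "dz": 0, "ax": 0, "ay": 0, "az": 0, "jaw": 0},
    {"dx": -0.53, "dy": -0.64, "dz": 0, "ax": 0, "ay": 0, "az": 0, "jaw": 0},
    {"dx": -0.53, "dy": -0.64, "dz": 0, "ax": 0, "ay": 0, "az": 0, "jaw": 0},
    {"dx": -0.53, "dy": -0.64, "dz": 0, "ax": 0, "ay": 0, "az": 0, "jaw": 0},
    {"dx": 0, "dy": 0, "dz": 0, "ax": 0, "ay": 0, "az": 0, "jaw": 0},
    {"dx": 0, "dy": 0, "dz": 0, "ax": 0, "ay": 0, "az": 0, "jaw": 0}
  ]
}}

```text
time: 14.65
tool_pos: [0.5925, -0.0452, 0.3787]
tcp_rot: [[-0.998, 0.062, -0.002], [0.062, 0.998, -0.0], [0.002, -0.0, -1.0]]
contact_force: [0.5, 0.6, -0.0]
finger_gap: -0.002
gripper_force: 0.0
```

```bash
python3 look.py
```

```text
14.65 tip oven [-0.0872154   0.10508124  0.20528414] [ 0.52067563  0.62079309 -0.03632501]
wrist tray_pull O [-0.252  0.002  0.089] 0.64 [495.  77.]
wrist notch O [0.058 0.105 0.04 ] 0.65 [141. 193.]
wrist pawl_crossbar O [-0.037  0.109  0.134] 0.77 [214. 226.]
wrist pawl_nose O [-0.181  0.219  0.046] 0.32 [368. 295.]
scene tray_pull O [-0.252  0.001  0.092] 0.56 [294. 196.]
scene notch O [0.054 0.107 0.04 ] 0.67 [240. 284.]
scene pawl_nose O [0.046 0.107 0.097] 0.83 [240. 268.]
top tray_pull O [-0.255  0.002  0.092] 0.96 [232. 237.]
top notch O [0.06  0.103 0.04 ] 0.95 [323. 214.]
top pawl_crossbar O [-0.037  0.104  0.133] 0.49 [297. 207.]
top pawl_nose O [0.27  0.057 0.261] 0.63 [401. 217.]
```

Aligned: tip 0.05 m outward of the crossbar, notch at 0.057. Descend to a 0.13 m tip height and throw the pawl back.

Request:
{"api": "apply_moves", "payload": {
  "plan": [
    {"dx": 0, "dy": 0, "dz": 0.5, "ax": 0, "ay": 0, "az": 0, "jaw": 0},
    {"dx": 0, "dy": 0, "dz": 0.5, "ax": 0, "ay": 0, "az": 0, "jaw": 0},
    {"dx": 0, "dy": 0, "dz": 0.5, "ax": 0, "ay": 0, "az": 0, "jaw": 0},
    {"dx": 0, "dy": 0, "dz": 0, "ax": 0, "ay": 0, "az": 0, "jaw": 0},
    {"dx": 0, "dy": -0.2, "dz": 0, "ax": 0, "ay": 0, "az": 0, "jaw": 0},
    {"dx": 0, "dy": -0.2, "dz": 0, "ax": 0, "ay": 0, "az": 0, "jaw": 0},
    {"dx": 0, "dy": -0.2, "dz": 0, "ax": 0, "ay": 0, "az": 0, "jaw": 0},
    {"dx": 0, "dy": -0.2, "dz": 0, "ax": 0, "ay": 0, "az": 0, "jaw": 0},
    {"dx": 0, "dy": -0.2, "dz": 0, "ax": 0, "ay": 0, "az": 0, "jaw": 0},
    {"dx": 0, "dy": -0.2, "dz": 0, "ax": 0, "ay": 0, "az": 0, "jaw": 0},
    {"dx": 0, "dy": -0.2, "dz": 0, "ax": 0, "ay": 0, "az": 0, "jaw": 0},
    {"dx": 0, "dy": 0, "dz": 0, "ax": 0, "ay": 0, "az": 0, "jaw": 0},
    {"dx": 0, "dy": 0, "dz": 0, "ax": 0, "ay": 0, "az": 0, "jaw": 0}
  ]
}}

```text
time: 16.7
tool_pos: [0.59, -0.1147, 0.3172]
tcp_rot: [[-0.998, 0.06, 0.009], [0.06, 0.998, 0.004], [-0.009, 0.005, -1.0]]
contact_force: [-19.1, 6.4, 53.7]
finger_gap: 0.003
gripper_force: 23.0
```

Request:
{"api": "apply_moves", "payload": {
  "plan": [
    {"dx": 0, "dy": 0.4, "dz": 0, "ax": 0, "ay": 0, "az": 0, "jaw": 0},
    {"dx": 0, "dy": 0, "dz": -0.7, "ax": 0, "ay": 0, "az": 0, "jaw": 0},
    {"dx": 0, "dy": 0, "dz": -0.7, "ax": 0, "ay": 0, "az": 0, "jaw": 0},
    {"dx": 0, "dy": 0, "dz": -0.7, "ax": 0, "ay": 0, "az": 0, "jaw": 0},
    {"dx": 0, "dy": 0.9, "dz": 0, "ax": 0, "ay": 0, "az": 0, "jaw": 0},
    {"dx": 0, "dy": 0.9, "dz": 0, "ax": 0, "ay": 0, "az": 0, "jaw": 0},
    {"dx": 0, "dy": 0.9, "dz": 0, "ax": 0, "ay": 0, "az": 0, "jaw": 0},
    {"dx": 0, "dy": 0, "dz": 0, "ax": 0, "ay": 0, "az": 0, "jaw": 0},
    {"dx": 0, "dy": 0, "dz": 0, "ax": 0, "ay": 0, "az": 0, "jaw": 0}
  ]
}}

```text
time: 17.6
tool_pos: [0.598, 0.0415, 0.4105]
tcp_rot: [[-0.998, 0.057, 0.001], [0.057, 0.998, -0.0], [-0.001, -0.0, -1.0]]
contact_force: [0.2, -0.9, 0.7]
finger_gap: -0.003
gripper_force: 0.0
```

```bash
python3 look.py
python3 - <<'E'
from h import *
a=ctrl.get_image("scene")["color"]; b=ctrl.get_image("wrist")["color"]
cv2.imwrite("pics/m4.png",np.hstack([cv2.resize(a[200:320,180:340],(400,300)),cv2.resize(b,(400,300))]))
E
```

```text
17.6 tip oven [-0.17408149  0.10605075  0.23710408] [ 0.22070284 -0.91985705  0.66559991]
wrist tray_pull O [0.048 0.105 0.092] 0.31 [ 50. 195.]
wrist notch O [0.061 0.106 0.04 ] 0.95 [ 72. 185.]
wrist pawl_crossbar O [-0.04   0.107  0.131] 0.6 [121. 209.]
wrist pawl_nose O [0.047 0.106 0.095] 0.92 [ 48. 197.]
scene notch O [0.056 0.103 0.04 ] 0.73 [238. 283.]
scene pawl_crossbar O [-0.038  0.103  0.133] 0.71 [263. 241.]
top notch O [0.057 0.105 0.038] 0.89 [322. 214.]
top pawl_crossbar O [-0.038  0.104  0.13 ] 0.74 [297. 208.]
top pawl_nose O [0.049 0.103 0.1  ] 0.62 [322. 211.]
```

View pics/m4.png

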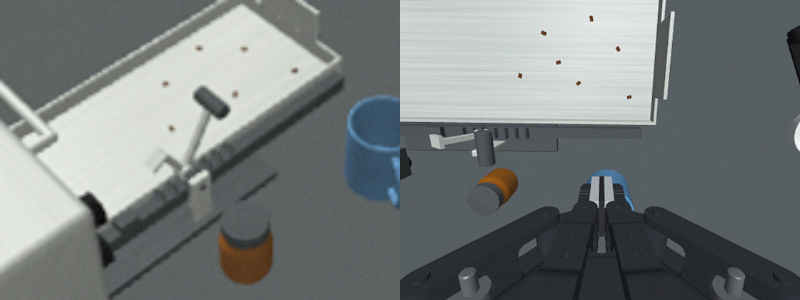

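The pawl is still thrown over (bar at crop (210,100), nose raised). The fingertips rode up over the bar with 54 N and didn't push it. Nothing else shifted and the notch is still at 0.057. I'll go lower, with the tip at 0.112, and check before pushing.

Request:
{"api": "apply_moves", "payload": {
  "plan": [
    {"dx": 0, "dy": -0.8, "dz": 0, "ax": 0, "ay": 0, "az": 0, "jaw": 0},
    {"dx": 0, "dy": -0.8, "dz": 0, "ax": 0, "ay": 0, "az": 0, "jaw": 0},
    {"dx": 0, "dy": 0, "dz": 0.5, "ax": 0, "ay": 0, "az": 0, "jaw": 0},
    {"dx": 0, "dy": 0, "dz": 0.5, "ax": 0, "ay": 0, "az": 0, "jaw": 0},
    {"dx": 0, "dy": 0, "dz": 0.5, "ax": 0, "ay": 0, "az": 0, "jaw": 0},
    {"dx": 0, "dy": 0, "dz": 0.5, "ax": 0, "ay": 0, "az": 0, "jaw": 0},
    {"dx": 0, "dy": 0, "dz": 0.5, "ax": 0, "ay": 0, "az": 0, "jaw": 0},
    {"dx": 0, "dy": 0, "dz": 0, "ax": 0, "ay": 0, "az": 0, "jaw": 0},
    {"dx": 0, "dy": 0, "dz": 0, "ax": 0, "ay": 0, "az": 0, "jaw": 0}
  ]
}}

```text
time: 19.35
tool_pos: [0.5933, -0.0389, 0.285]
tcp_rot: [[-0.998, 0.059, -0.0], [0.059, 0.998, -0.0], [0.0, -0.0, -1.0]]
contact_force: [0.3, 0.5, 0.3]
finger_gap: -0.005
gripper_force: 0.0
```

Run:
```python
from h import *
s=ctrl.state(); print(tip(),s["contact_force"],s["joint_pos"])
a=ctrl.get_image("scene")["color"]; b=ctrl.get_image("wrist")["color"]
cv2.imwrite("pics/m5.png",np.hstack([cv2.resize(a[200:320,180:340],(400,300)),cv2.resize(b,(400,300))]))
```

```text
[-0.09356507  0.10585519  0.11160118] [0.34977295 0.52915815 0.29343146] [-0.33266479  0.30317626  0.41791309  1.75147614 -0.13511835  1.11559233
  1.63961849]
```

View pics/m5.png

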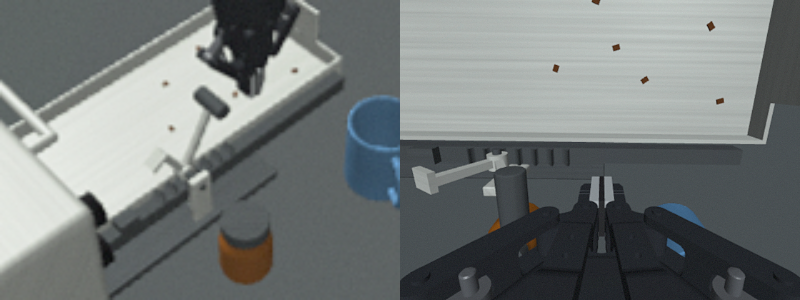

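The fingertip is beside the bar, clear of it on the −x side. The bar is at crop (510,190) in the wrist view and the finger at (600,200). Raise 6 mm so the bar meets the straight part of the finger below the linkage, then push part-way and check the force.

Request:
{"api": "apply_moves", "payload": {
  "plan": [
    {"dx": 0, "dy": -0.1, "dz": -0.12, "ax": 0, "ay": 0, "az": 0, "jaw": 0},
    {"dx": 0, "dy": -0.2, "dz": 0, "ax": 0, "ay": 0, "az": 0, "jaw": 0},
    {"dx": 0, "dy": -0.2, "dz": 0, "ax": 0, "ay": 0, "az": 0, "jaw": 0},
    {"dx": 0, "dy": -0.2, "dz": 0, "ax": 0, "ay": 0, "az": 0, "jaw": 0},
    {"dx": 0, "dy": 0, "dz": 0, "ax": 0, "ay": 0, "az": 0, "jaw": 0}
  ]
}}

```text
time: 19.95
tool_pos: [0.5908, -0.0765, 0.2909]
tcp_rot: [[-0.998, 0.063, 0.0], [0.063, 0.998, -0.001], [-0.0, -0.001, -1.0]]
contact_force: [-0.1, -0.1, -0.7]
finger_gap: -0.0
gripper_force: 0.2
```

```bash
python3 look.py
```

```text
19.95 tip oven [-0.05571997  0.10568743  0.11752689] [-0.10319645 -0.13527274 -0.65319442]
wrist notch O [0.06  0.104 0.04 ] 0.96 [128. 216.]
wrist pawl_crossbar O [-0.032  0.107  0.135] 0.68 [231. 285.]
wrist pawl_nose O [0.051 0.107 0.092] 0.73 [101. 247.]
scene tray_pull O [-0.254 -0.     0.092] 0.65 [295. 196.]
scene notch O [0.054 0.106 0.041] 0.82 [239. 283.]
scene pawl_crossbar O [-0.034  0.105  0.136] 0.78 [263. 241.]
scene pawl_nose O [0.048 0.105 0.093] 0.81 [239. 269.]
top tray_pull O [0.271 0.057 0.261] 0.74 [401. 217.]
top notch O [0.059 0.1   0.039] 0.89 [322. 215.]
top pawl_crossbar O [ 0.288 -0.093  0.246] 0.75 [406. 267.]
top pawl_nose O [0.05  0.105 0.096] 0.62 [322. 210.]
```

The bar is following with negligible force, so I'll continue the push.

Request:
{"api": "apply_moves", "payload": {
  "plan": [
    {"dx": 0, "dy": -0.18, "dz": 0, "ax": 0, "ay": 0, "az": 0, "jaw": 0},
    {"dx": 0, "dy": -0.18, "dz": 0, "ax": 0, "ay": 0, "az": 0, "jaw": 0},
    {"dx": 0, "dy": -0.18, "dz": 0, "ax": 0, "ay": 0, "az": 0, "jaw": 0},
    {"dx": 0, "dy": -0.18, "dz": 0, "ax": 0, "ay": 0, "az": 0, "jaw": 0},
    {"dx": 0, "dy": -0.18, "dz": 0, "ax": 0, "ay": 0, "az": 0, "jaw": 0},
    {"dx": 0, "dy": 0, "dz": 0, "ax": 0, "ay": 0, "az": 0, "jaw": 0},
    {"dx": 0, "dy": 0, "dz": 0, "ax": 0, "ay": 0, "az": 0, "jaw": 0}
  ]
}}

```text
time: 21.4
tool_pos: [0.5884, -0.1191, 0.2907]
tcp_rot: [[-0.998, 0.06, -0.0], [0.06, 0.998, 0.0], [0.0, 0.0, -1.0]]
contact_force: [-0.1, 0.2, -0.4]
finger_gap: -0.001
gripper_force: 0.0
```

```bash
python3 look.py
```

```text
21.4 tip oven [-0.01318673  0.10575979  0.1172666 ] [-0.1088813   0.2448074  -0.39953832]
wrist tray_pull O [0.06  0.105 0.037] 0.41 [186. 216.]
wrist notch O [0.058 0.102 0.042] 0.71 [186. 215.]
wrist pawl_nose O [0.061 0.11  0.038] 0.6 [185. 223.]
scene tray_pull O [-0.257  0.003  0.093] 0.72 [296. 196.]
scene notch O [0.056 0.105 0.041] 0.71 [238. 283.]
scene pawl_crossbar O [0.046 0.102 0.133] 0.73 [238. 258.]
scene pawl_nose O [0.271 0.051 0.267] 0.74 [133. 259.]
top tray_pull O [-0.255  0.005  0.09 ] 0.89 [232. 236.]
top notch O [0.058 0.102 0.038] 0.79 [322. 214.]
top pawl_crossbar O [-0.184  0.218  0.04 ] 0.3 [256. 181.]
```

Pawl is down: crossbar at x 0.046, z 0.133, nose z 0.038–0.041 in the notch. Retreat and verify.

Request:
{"api": "apply_moves", "payload": {
  "plan": [
    {"dx": 0, "dy": 0.6, "dz": 0, "ax": 0, "ay": 0, "az": 0, "jaw": 0},
    {"dx": 0, "dy": 0.6, "dz": -0.2, "ax": 0, "ay": 0, "az": 0, "jaw": 0},
    {"dx": 0, "dy": 0, "dz": -0.8, "ax": 0, "ay": 0, "az": 0, "jaw": 0},
    {"dx": 0, "dy": 0, "dz": -0.8, "ax": 0, "ay": 0, "az": 0, "jaw": 0},
    {"dx": 0, "dy": 0, "dz": -0.8, "ax": 0, "ay": 0, "az": 0, "jaw": 0},
    {"dx": 0, "dy": 0.5, "dz": 0, "ax": 0, "ay": 0, "az": 0, "jaw": 0},
    {"dx": 0, "dy": 0, "dz": 0, "ax": 0, "ay": 0, "az": 0, "jaw": 0},
    {"dx": 0, "dy": 0, "dz": 0, "ax": 0, "ay": 0, "az": 0, "jaw": 0}
  ]
}}

```text
time: 22.95
tool_pos: [0.5932, -0.0334, 0.4201]
tcp_rot: [[-0.998, 0.057, -0.001], [0.057, 0.998, -0.0], [0.001, -0.0, -1.0]]
contact_force: [-0.1, -0.8, 0.0]
finger_gap: 0.002
gripper_force: 0.0
```

```bash
python3 look.py
python3 - <<'E'
from h import *
a=ctrl.get_image("scene")["color"]; b=ctrl.get_image("wrist")["color"]
cv2.imwrite("pics/m6.png",np.hstack([cv2.resize(a[200:320,180:340],(400,300)),cv2.resize(b[140:350,0:280],(400,300))]))
E
```

```text
22.95 tip oven [-0.09903968  0.10537015  0.24669827] [-0.1061401  -0.78652517  0.01787265]
wrist tray_pull O [-0.254  0.006  0.086] 0.75 [453.  88.]
wrist notch O [0.06  0.105 0.043] 0.61 [143. 184.]
wrist pawl_crossbar O [0.045 0.107 0.131] 0.93 [116. 206.]
wrist pawl_nose O [0.061 0.108 0.039] 0.62 [144. 186.]
scene tray_pull O [-0.257  0.001  0.092] 0.89 [295. 196.]
scene notch O [0.058 0.105 0.042] 0.75 [238. 284.]
scene pawl_crossbar O [0.045 0.103 0.132] 0.6 [238. 258.]
scene pawl_nose O [0.058 0.105 0.043] 0.55 [238. 283.]
top tray_pull O [-0.256  0.003  0.089] 0.66 [232. 237.]
top notch O [0.057 0.103 0.04 ] 0.64 [322. 214.]
top pawl_crossbar O [0.05  0.104 0.133] 0.53 [323. 208.]
top pawl_nose O [0.061 0.104 0.042] 0.59 [323. 214.]
```

View pics/m6.png

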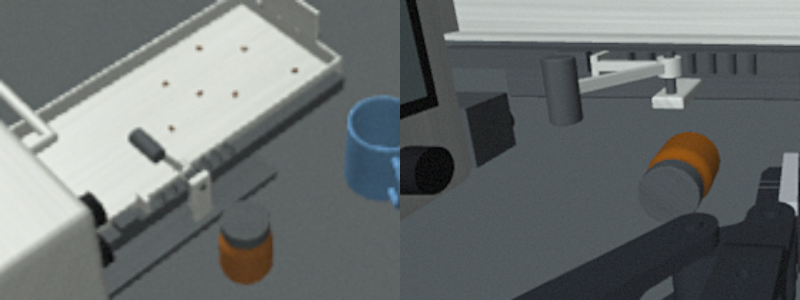

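The nose sits in the notch at crop (148,203), at z ≈ 0.041, with the notch and nose centres matching within about 2 mm. The crossbar is on the oven side, the jar and mug are undisturbed and the robot is clear.

```bash
python3 -c "
from bench import ctrl
print(ctrl.close_job())"
```

```text
the job is handed in; nothing more can be done
None
```

The job is handed in: the pawl was thrown over, the tray drawn out to about 0.14 m, and the pawl dropped back fully into the wide notch; on a first failed try at throwing it back, the fingertips pressed on the crossbar with about 57 N at the wrist (limit 120 N).

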